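# Put the adapter plate away in the rack

## Task

Of the two dark metal plates waiting upright in the low wooden stand, take the larger one with the big round hole and slide it down into the one empty slot of the blue-based plate rack. Lower it into the slot's mouth while you still hold it rather than dropping it in, leave it standing fully down on the slot's floor, and leave the smaller plate in the stand alone.

Things in the scene. Friction and masses are not known exactly. Their poses are not given: they have to be found in the camera images.
- plate: Larger dark metal plate, upright in the wooden stand: 90 wide, 10 thick, 120 mm tall, 0.2-0.5 kg, 44 mm through hole centred 55 mm above its lower edge, four brass dots. Origin: centre of lower edge; x along width, y along thickness, z up. Solid above 80 mm: pinch it there across y from above. A white can (160 mm) stands beyond stand and rack, a low bushing before them.
- slot: The empty one of 3 equal steel holders in a row, 95 mm apart in y, on the fixed blue rack base. Origin: centre of its underside, 8 mm above table; x along slot, y across, z up. Heights from origin: floor 6; slot 13 wide up to 38; mouth flares to 34 wide at 50 mm. Slot 120 mm long inside, end stops 30 high. A plate fully home has its lower edge at 6. Plates in the other two reach 111.
- small_plate: Smaller dark metal plate, to be left alone: 55 mm wide, 10 mm thick, 85 mm tall, no hole, two brass dots, upright in the other groove of the wooden stand. Origin: centre of its lower edge; x along width, y along thickness, z up.
- stand: Fixed low wooden stand, 100 x 160 mm, to the robot's left or right with the rack on the other side. Two grooves along its x at y = +47.5 and -47.5 mm, 13 mm wide, open-ended, floor 8 mm and rims 38 mm above the table; the larger plate is in one, the smaller in the other. Origin: centre of its underside, on the table.

How it is judged:
On the way, in this order (a step that is already met when the one before it is completed fails the run):
1. the larger plate is lifted out of the stand in the fingers (lower edge more than 45 mm above the table) (height (world z) of plate above 0.045 m and contact force between the fingers and plate above 1 N), for 0.1 s.
2. its lower edge is inside the mouth of the empty slot (less than 45 mm above the holder's underside) while the fingers still hold it (z of plate in the frame of slot between 0 and 0.045 m and contact force between the fingers and plate above 1 N and x of plate in the frame of slot between -0.022 and 0.022 m and y of plate in the frame of slot between -0.02 and 0.02 m).
At the end, for the whole second after the job is handed in: The larger plate stands in the empty slot, at rest and let go: its lower edge on the slot's floor (within 6 mm), within 22 mm of the slot's middle lengthwise and 10 mm crosswise, upright and in line with the slot within 0.2 rad; the small plate is within 30 mm of where it was (x of plate in the frame of slot between -0.022 and 0.022 m and y of plate in the frame of slot between -0.01 and 0.01 m and z of plate in the frame of slot between 0 and 0.012 m and angle between plate's own z axis and vertical below 0.2 rad and angle between the x axis of plate and the x axis of slot, either way round below 0.2 rad and linear speed of plate below 0.03 m/s and distance of small_plate from where it was at the start of the episode below 0.03 m); the robot touches nothing.
It fails at once if the smaller plate is moved more than 30 mm (distance of small_plate from where it was at the start of the episode above 0.03 m).
It also fails if it takes over 42 s, if anything falls off the work surface, if the arm or the gripper's body presses on something with over 40 N, if the wrist force passes 120 N, or if a joint passes its speed limit or range.

## Robot

A 6-joint arm with a two-finger parallel gripper is mounted at the origin on the work surface. World frame = base frame: x ahead of the robot, y to its left, z up, the work surface at z = 0. Lengths are in m, angles in rad, forces in N, time in s.
With the tool pointing down it reaches from about 0.35 to 0.8 m from the base axis. Payload 7.3 kg.
Tool frame: the origin (TCP) lies on the centre line of the jaws, within the pads' length; the fingertips stand finger_overhang ahead of it and the grasp point (between the pads) lies 3 mm ahead of it (finger_overhang is the distance from the TCP to the fingertips, in m); z points along the fingers, y is the line along which they close (so a half turn about z gives the same grasp; the last joint's range is limited). The gripper opens to 85 mm and grips with 20 to 120 N. Pads are 22 mm wide; open, the fingers measure 114 mm over their backs; the gripper's body (76 mm by 85 mm) begins 54 mm behind the grasp point. The pads swing forward as they close: fully open they stand 13 mm farther back than shut.
Start: joints at [-1.423, 0.342, 1.524, -0, 1.275, -0.146], TCP at [0.152, -0.503, 0.253] pointing down, gripper open.
Joint ranges: [-2.53, 2.53], [-0.77, 2.02], [0.04, 2.7], [-1, 4.14], [0.28, 2.66], [-3.11, 3.11]. Speed limits (rad/s): [2.57, 2.57, 3.14, 3.14, 3.14, 3.14].

## Interface

Orientations are given as a rotation vector (axis times angle).
In Python, from cell import * gives the robot as it stands. The module is installed in compiled form; this text tells all that it offers.
- The arm moves only by the tool move_arm, never from a script. Its argument "series" is a list of rows, each an object of numbers: "dx", "dy", "dz": the shift along the tool's x, y, z in m; "turn": the turn about the tool's z in rad; "claw": the finger opening in m, from 0 to 0.0854. A call has 1 to 12 rows; each row shifts and turns the commanded pose from where the row before left it, along the tool's axes as they then stand; what a row does not reach is not made up. A row lasts 1/10 s, in which the tool goes at most 50 mm and 8.59 degrees, less where a joint would pass 70% of its speed; a pose out of reach is approached as far as the arm can. A call is refused whole if a number of a shift passes 0.05 or a number of a turn 0.15, either way. A call with a gripper value outside its range is refused whole. The fingers move at their own pace and stop on an object; "force" is the grip in N (left out, the last holds). Time passes only in rows, so rows that do not move let the fingers close. It gives the time, the measured TCP pose, the force, the opening and the grip force at its end, in the units of the state.
- observe(): the state, without advancing time (a new reading comes with each control period).
- capture(name): name is "scene" or "side" or "wrist"; returns a dict with "img" (384x512x3 uint8, blue, green, red), "z_map" (384x512 float32, m along the optical axis (not along the pixel's ray), 0 where there is no reading), "vertical_fov" (degrees; the focal length in pixels is half the picture's height over the tangent of half this angle, whatever the lens; pixels are square), "cx", "cy" (the principal point, pixels), "R" (3x3) and "t" (3): a world point X has camera coordinates R X + t; the wrist camera has in their place "T_tool_cam" (4x4, takes a point from camera to tool coordinates, whose origin is the TCP and whose axes are the flange's). Camera axes: x right, y down, z forward; pixel columns grow to the right and rows downward; lengths in m; the calibration is good to about 2 mm. The wrist camera is an equidistant fisheye: a pixel r from the principal point sees the ray r / f radians off the axis. A picture is of the moment at which its call begins: read the wrist's pose just before it.
- sign_off(): hands the job in; it is judged then, once.
The state is a dict: "time_s": time; "joints": joint angles; "qd": joint speeds; "tau": joint torques, N m; "position": TCP position; "tool_rot": TCP orientation; "force": force on the tool from outside, world axes, zero at the start; "wrist_torque": the same for the moment, N m; "opening": finger opening in m; "finger_force": force on a finger pad.
Only numpy, scipy, OpenCV 4.12 (cv2) and the standard library are available. Lean on these libraries where they do the work, as an engineer would, in place of code of your own. Each camera call takes 0.05 s, during which the arm holds its last target. There are 200 camera calls.

## Working session

There is one attempt and no reset: what is moved stays moved. The work goes in short steps, Python scripts to look and compute and a tool call to move; the robot and the scene stay as the last step left them, time stands still between calls to the robot, and variables do not carry over. Pictures are saved under pics/ and viewed, at most 10 in all, crops included, and the job is handed in when it is done.

Besides the shell and the picture viewer there is one more tool, called as name([rows], argument=value, ...), one row to a line, values as JSON. move_arm: Moves the arm, as the interface text tells. Its arguments: {"type":"object","properties":{"series":{"type":"array"},"force":{"type":"number"}},"required":["series"]}

```bash
mkdir -p pics; python3 - <<'E'
from cell import *
import cv2,numpy as np,pickle
s=observe(); print(s)
d={}
for n in("scene","side"):
    c=capture(n); d[n]=c; cv2.imwrite(f"pics/{n}0.png",c["img"]); print(n,c["vertical_fov"],c["cx"],c["cy"],c["R"],c["t"],(c["z_map"]>0).mean())
pickle.dump(d,open("d0.pkl","wb"))
cv2.imwrite("pics/both0.png",np.vstack([d["scene"]["img"],d["side"]["img"]])[:, :])
E
```

```text
{'time_s': 0.0, 'joints': array([-1.42300958e+00,  3.42739774e-01,  1.52504854e+00, -2.06127083e-05,
        1.27540147e+00, -1.45996921e-01]), 'qd': array([ 0.00018863,  0.00130966, -0.00191638, -0.00023994, -0.00154048,
        0.0007142 ]), 'tau': array([-1.93111300e-03, -4.33688164e+01, -2.46015608e+01, -4.42141272e-04,
        7.51118409e-03, -1.71146587e-05]), 'position': array([ 0.15198776, -0.50211928,  0.25260609]), 'tool_rot': array([-3.10617886e+00, -4.59592128e-01,  3.31966659e-05]), 'force': array([-0.01996799, -0.80048239, -0.00448659]), 'wrist_torque': array([-0.01658755,  0.00075579,  0.01378446]), 'finger_force': 0.0, 'opening': 0.0854436195193013}
scene 53.49529246476801 258.10115787675016 190.12980211358607 [[-0.0738955   0.99702466  0.02193796]
 [ 0.69851787  0.06744676 -0.71240699]
 [-0.71176698 -0.03731962 -0.70142356]] [ 0.0273192  -0.33117511  1.30952018] 0.9962056477864584
side 53.71780056006619 254.3574687447102 189.6584035130353 [[ 0.96986879 -0.24362115  0.0018089 ]
 [-0.18112426 -0.72599128 -0.66342344]
 [ 0.16293723  0.64310605 -0.74824198]] [-0.52370763  0.11551111  0.72801891] 0.9959004720052084
```

View pics/scene0.png

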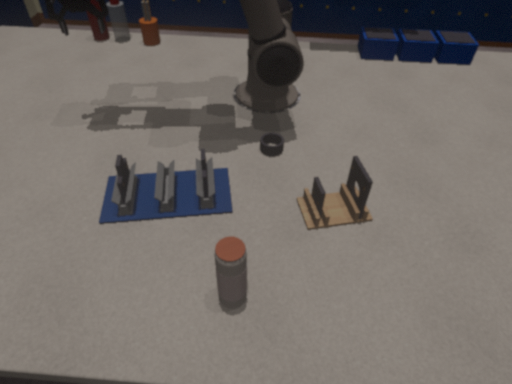

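View pics/side0.png

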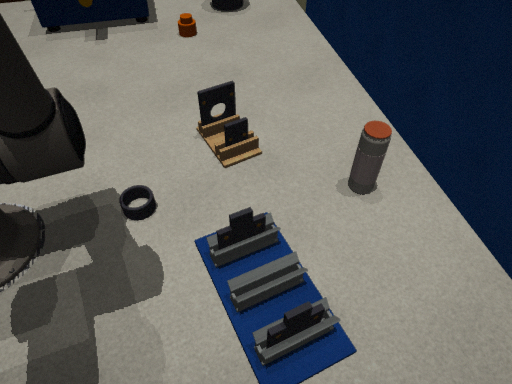

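The scene view shows the large holed plate at about (360,185), the small one at (318,195) and the empty middle slot at (167,190). The side view shows them at (217,103), (236,131) and (267,281). Next I measure them from depth.

```bash
cat > h.py <<'E'
import numpy as np,cv2
def cloud(c):
    h,w=c["z_map"].shape; f=h/2/np.tan(np.radians(c["vertical_fov"]/2))
    v,u=np.mgrid[:h,:w]; z=c["z_map"]
    p=np.stack([(u-c["cx"])/f*z,(v-c["cy"])/f*z,z],-1)
    return (p-c["t"])@c["R"]
def rect(q,scale=1000):
    r=cv2.minAreaRect((q[:,:2]*scale).astype(np.float32)); return r
E
python3 - <<'E'
import pickle,numpy as np,cv2
from h import *
d=pickle.load(open("d0.pkl","rb"))
for n,c in d.items():
    P=cloud(c); b=c["img"].astype(int)
    print(n,"tablez",np.median(P[200:,:,2]))
    hsv=cv2.cvtColor(c["img"],cv2.COLOR_BGR2HSV)
    ok=(c["z_map"]>0)&(P[...,0]>.3)&(P[...,0]<.75)&(abs(P[...,1])<.55)
    blue=ok&(hsv[...,0]>105)&(hsv[...,0]<130)&(hsv[...,1]>150)&(P[...,2]<.03)
    print("blue",blue.sum(),rect(P[blue]),np.median(P[blue][:,2]))
    wood=ok&(hsv[...,0]>8)&(hsv[...,0]<25)&(hsv[...,1]>90)&(P[...,2]<.06)&(P[...,2]>.004)
    print("wood",wood.sum(),rect(P[wood]))
    m=(ok&(P[...,2]>.05)).astype(np.uint8)
    k,l,st,ce=cv2.connectedComponentsWithStats(m)
    for i in range(1,k):
        if st[i,4]>15:
            q=P[l==i]; r=rect(q); print(st[i],np.round(q.mean(0),3),"zmax",q[:,2].max().round(3),np.round(r[0],1),np.round(r[1],1),round(r[2],1))
E
```

```text
scene tablez -0.00044933110123238627
blue 0 ((0.0, 0.0), (0.0, 0.0), 0.0) nan
wood 550 ((527.734619140625, 194.78970336914062), (96.26453399658203, 152.3951416015625), 15.492701530456543)
[196 149  12  48 357] [ 0.503 -0.127  0.076] zmax 0.121 [ 493.5 -129.9] [131.8  26.6] 11.9
[112 155  18  48 515] [ 0.543 -0.307  0.079] zmax 0.121 [ 539.8 -313.5] [114.3  27.1] 11.7
[348 156  25  51 697] [0.519 0.24  0.099] zmax 0.13 [511.7 240.9] [93.8 12.7] 15.4
[208 158   7  39 150] [ 0.493 -0.105  0.055] zmax 0.061 [ 490.2 -106.1] [129.4  11.8] 12.4
[155 161   8  39 182] [ 0.519 -0.229  0.055] zmax 0.06 [ 513.2 -230.2] [133.6  12.1] 11.4
[169 160   6  39 149] [ 0.512 -0.198  0.055] zmax 0.06 [ 508.4 -199.6] [131.2  11.8] 11.3
[127 163  10  39 137] [ 0.532 -0.29   0.055] zmax 0.06 [ 526.7 -292.5] [131.7  11.2] 11.7
[312 177  14  30 263] [0.544 0.149 0.078] zmax 0.095 [536.8 148.8] [59.3 11.7] 15.3
side tablez 0.0005526996536973534
blue 7248 ((488.7714538574219, -164.4348602294922), (197.5934600830078, 438.8070068359375), 20.906044006347656) 0.008121042817308625
wood 1532 ((451.2446594238281, -29.
[... 181 characters left out ...]
[0.533 0.145 0.076] zmax 0.096 [534.  147.9] [55.5 13.5] 17.2
[352 134  14  40 185] [ 0.749 -0.022  0.098] zmax 0.15 [748.6 -22.7] [23.9  2.8] 90.0
[ 206  207   67   41 1235] [ 0.483 -0.126  0.082] zmax 0.121 [ 487.7 -115.5] [129.9  28.7] 12.0
[213 227  68  29 241] [ 0.491 -0.14   0.056] zmax 0.061 [ 491.9 -138.5] [128.7  12.8] 11.6
[227 251  72  38 597] [ 0.503 -0.201  0.055] zmax 0.061 [ 505.5 -201.5] [129.7  14.7] 11.5
[235 268  73  35 360] [ 0.51  -0.232  0.056] zmax 0.061 [ 511.7 -231.2] [129.9  12.3] 12.0
[ 252  297   77   48 1447] [ 0.52  -0.309  0.082] zmax 0.121 [ 526.7 -300.7] [130.3  27.7] 12.0
[262 316  79  43 539] [ 0.529 -0.325  0.056] zmax 0.061 [ 531.4 -323.9] [130.1  12.5] 11.6
  return _methods._mean(a, axis=axis, dtype=dtype,
  ret = ret.dtype.type(ret / rcount)
```

```bash
cat >> h.py <<'E'
from scipy.spatial.transform import Rotation as R
def go(s,x,y,z,ang):
    "tool-frame shift to grasp-point target, tool x at world angle ang (deg); shift is in current axes"
    M=R.from_rotvec(s["tool_rot"]).as_matrix(); a=np.degrees(np.arctan2(M[1,0],M[0,0]))
    g=np.array(s["position"]) +M@[0,0,.003]
    print("grasp pt",g.round(4),"ang",a.round(2),"tilt",np.degrees(np.arccos(-M[2,2])).round(2),"shift",(M.T@(np.array([x,y,z])-g)).round(4),"turn",np.radians(a-ang).round(4))
E
python3 -c "
import cell;print([n for n in dir(cell) if n[0]!='_']);print(getattr(cell,'finger_overhang',None))"
```

```text
['PlanningError', 'capture', 'finger_overhang', 'observe', 'sign_off']
0.022
```

move_arm([
  {"turn":0.026},
  {"dx":0.0346,"dy":-0.0238},
  {"dx":0.0346,"dy":-0.0238},
  {"dx":0.0346,"dy":-0.0238},
  {"dx":0.0346,"dy":-0.0238},
  {"dx":0.0346,"dy":-0.0238},
  {"dx":0.0346,"dy":-0.0238},
  {"dx":0.0346,"dy":-0.0238},
  {"dx":0.0346,"dy":-0.0238},
  {"dx":0.0346,"dy":-0.0238},
  {"dx":0.0346,"dy":-0.0238},
  {"dx":0.0346,"dy":-0.0238},
])

```text
invalid input
```

move_arm([
  {"dx":0,"dy":0,"dz":0,"turn":0.026,"claw":0.085},
  {"dx":0.0346,"dy":-0.0238,"dz":0,"turn":0,"claw":0.085},
  {"dx":0.0346,"dy":-0.0238,"dz":0,"turn":0,"claw":0.085},
  {"dx":0.0346,"dy":-0.0238,"dz":0,"turn":0,"claw":0.085},
  {"dx":0.0346,"dy":-0.0238,"dz":0,"turn":0,"claw":0.085},
  {"dx":0.0346,"dy":-0.0238,"dz":0,"turn":0,"claw":0.085},
  {"dx":0.0346,"dy":-0.0238,"dz":0,"turn":0,"claw":0.085},
  {"dx":0.0346,"dy":-0.0238,"dz":0,"turn":0,"claw":0.085},
  {"dx":0.0346,"dy":-0.0238,"dz":0,"turn":0,"claw":0.085},
  {"dx":0.0346,"dy":-0.0238,"dz":0,"turn":0,"claw":0.085},
  {"dx":0.0346,"dy":-0.0238,"dz":0,"turn":0,"claw":0.085},
  {"dx":0.0346,"dy":-0.0238,"dz":0,"turn":0,"claw":0.085},
])

```text
time_s: 1.3
position: [0.4507, -0.1478, 0.2533]
tool_rot: [3.114, 0.418, 0.0]
force: [1.0, -0.6, 0.4]
opening: 0.0849
finger_force: 0.0
```

```bash
python3 - <<'E'
from cell import *
import pickle,cv2
s=observe();c=capture("wrist");pickle.dump((s,c),open("w1.pkl","wb"));cv2.imwrite("pics/w1.png",c["img"])
print({k:v for k,v in c.items() if k not in("img","z_map")},(c["z_map"]>0).mean())
E
```

```text
{'vertical_fov': 65.70646984690485, 'cx': 252.48348885384397, 'cy': 191.86121184707204, 'T_tool_cam': array([[-1.72894528e-04, -9.55210268e-01, -2.95927887e-01,
         7.64962617e-02],
       [ 9.99999968e-01, -1.10335700e-04, -2.28098571e-04,
        -8.39336063e-05],
       [ 1.85230686e-04, -2.95927917e-01,  9.55210256e-01,
        -1.21263787e-01],
       [ 0.00000000e+00,  0.00000000e+00,  0.00000000e+00,
         1.00000000e+00]])} 0.9948628743489584
```

View pics/w1.png

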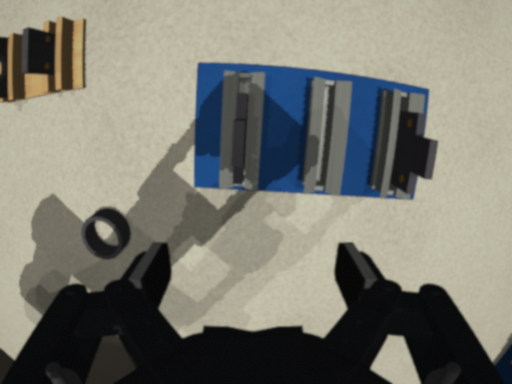

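move_arm([
  {"dx":0.0133,"dy":-0.0299,"dz":0,"turn":0,"claw":0.085},
  {"dx":0.0133,"dy":-0.0299,"dz":0,"turn":0,"claw":0.085},
  {"dx":0.0133,"dy":-0.0299,"dz":0,"turn":0,"claw":0.085},
  {"dx":0.0133,"dy":-0.0299,"dz":0,"turn":0,"claw":0.085},
  {"dx":0.0133,"dy":-0.0299,"dz":0,"turn":0,"claw":0.085},
  {"dx":0.0133,"dy":-0.0299,"dz":0,"turn":0,"claw":0.085},
  {"dx":0.0133,"dy":-0.0299,"dz":0,"turn":0,"claw":0.085},
  {"dx":0.0133,"dy":-0.0299,"dz":0,"turn":0,"claw":0.085},
  {"dx":0.0133,"dy":-0.0299,"dz":0,"turn":0,"claw":0.085},
  {"dx":0.0133,"dy":-0.0299,"dz":0,"turn":0,"claw":0.085},
  {"dx":0.0133,"dy":-0.0299,"dz":0,"turn":0,"claw":0.085},
  {"dx":0.0133,"dy":-0.0299,"dz":0,"turn":0,"claw":0.085},
])

```text
time_s: 2.55
position: [0.5087, 0.2402, 0.2531]
tool_rot: [3.113, 0.418, -0.001]
force: [0.6, -0.1, -0.6]
opening: 0.0847
finger_force: 0.0
```

The wrist view shows the rack with its empty middle slot at about (328,135), between holders at (242,130) and (400,140), with the stand at the upper left. Now I look at the plate from above and measure both.

```bash
cat >> h.py <<'E'
def wcloud(s,c):
    h,w=c["z_map"].shape; f=h/2/np.tan(np.radians(c["vertical_fov"]/2))
    v,u=np.mgrid[:h,:w]; du,dv=(u-c["cx"])/f,(v-c["cy"])/f; r=np.hypot(du,dv)+1e-9; k=np.tan(r)/r
    z=c["z_map"]; p=np.stack([du*k*z,dv*k*z,z],-1)
    T=c["T_tool_cam"]; p=p@T[:3,:3].T+T[:3,3]
    return p@R.from_rotvec(s["tool_rot"]).as_matrix().T+s["position"]
def blobs(P,zmin,box):
    m=((P[...,2]>zmin)&(P[...,2]<.17)&(P[...,0]>box[0])&(P[...,0]<box[1])&(P[...,1]>box[2])&(P[...,1]<box[3])).astype(np.uint8)
    k,l,st,ce=cv2.connectedComponentsWithStats(m)
    for i in range(1,k):
        if st[i,4]>40:
            q=P[l==i]; q=q[q[:,2]>np.percentile(q[:,2],95)-.012]; r=rect(q)
            print(st[i],"zmax",q[:,2].max().round(4),np.round(r[0],1),np.round(r[1],1),round(r[2],1))
E
python3 - <<'E'
from cell import *
import pickle,cv2
from h import *
s=observe();c=capture("wrist");pickle.dump((s,c),open("w2.pkl","wb"));cv2.imwrite("pics/w2.png",c["img"])
print("plates");P=wcloud(s,c);print(np.median(P[:150,:,2]));blobs(P,.055,(.4,.65,.1,.35))
s1,c1=pickle.load(open("w1.pkl","rb"));P=wcloud(s1,c1);print("rack");blobs(P,.054,(.4,.62,-.4,0))
go(s,.510,.240,.110,15.3)
E
```

```text
plates
0.0007215762825855121
[ 248  130   12  107 1203] zmax 0.1306 [511.3 240. ] [89.9  9.4] 15.6
[ 332  147   23   59 1052] zmax 0.0961 [536.5 148.4] [55.7 11.4] 15.3
rack
[219  70  14 119 880] zmax 0.0612 [ 488.  -106.8] [129.8   9.4] 11.8
[250  72  15 119 845] zmax 0.0623 [ 495.  -140.1] [129.5   9.4] 11.7
[303  77  18 117 725] zmax 0.0612 [ 507.3 -199.6] [129.1   9.3] 11.8
[332  81  20 115 844] zmax 0.0616 [ 514.5 -233. ] [129.6  10.4] 11.3
[380  89  19 110 491] zmax 0.0612 [ 526.8 -292.4] [129.2   8.8] 12.1
[ 231   92   17   92 1097] zmax 0.1218 [ 487.3 -124.3] [39.6 10.1] 12.2
[ 393   94   46  107 2590] zmax 0.1221 [ 527.3 -309.9] [40.2 12. ] 11.8
grasp pt [0.5087 0.2402 0.2501] ang 15.28 tilt 0.02 shift [0.0012 0.0005 0.1401] turn -0.0003
```

View pics/w2.png

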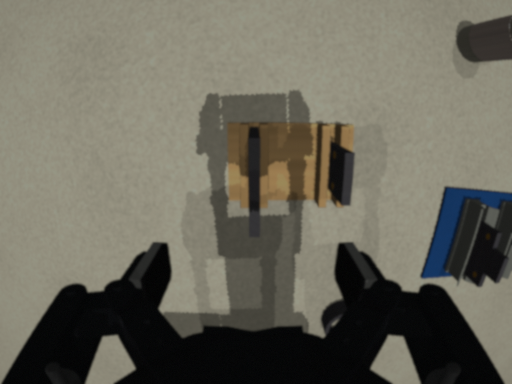

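Plate measured at (0.511, 0.240) and 15.4°, slot at (0.5105, -0.216) and 11.7°; the picture shows the plate edge-on at (254,180), midway between the jaws. I go down and grip.

move_arm([
  {"dx":0.0022,"dy":0.0006,"dz":0.014,"turn":0,"claw":0.085},
  {"dx":0,"dy":0,"dz":0.014,"turn":0,"claw":0.085},
  {"dx":0,"dy":0,"dz":0.014,"turn":0,"claw":0.085},
  {"dx":0,"dy":0,"dz":0.014,"turn":0,"claw":0.085},
  {"dx":0,"dy":0,"dz":0.014,"turn":0,"claw":0.085},
  {"dx":0,"dy":0,"dz":0.014,"turn":0,"claw":0.06},
  {"dx":0,"dy":0,"dz":0.014,"turn":0,"claw":0.06},
  {"dx":0,"dy":0,"dz":0.014,"turn":0,"claw":0.06},
  {"dx":0,"dy":0,"dz":0.014,"turn":0,"claw":0.06},
  {"dx":0,"dy":0,"dz":0.014,"turn":0,"claw":0.06},
  {"dx":0,"dy":0,"dz":0,"turn":0,"claw":0.04},
  {"dx":0,"dy":0,"dz":0,"turn":0,"claw":0.03},
], force=50)

```text
time_s: 3.8
position: [0.5111, 0.2387, 0.1133]
tool_rot: [3.113, 0.418, -0.001]
force: [0.1, 1.1, 0.4]
opening: 0.0319
finger_force: 0.0
```

move_arm([
  {"dx":0,"dy":0,"dz":0,"turn":0,"claw":0.02},
  {"dx":0,"dy":0,"dz":0,"turn":0,"claw":0.014},
  {"dx":0,"dy":0,"dz":0,"turn":0,"claw":0.005},
  {"dx":0,"dy":0,"dz":0,"turn":0,"claw":0.0},
  {"dx":0,"dy":0,"dz":0,"turn":0,"claw":0.0},
  {"dx":0,"dy":0,"dz":0,"turn":0,"claw":0.0},
], force=50)

```text
time_s: 4.4
position: [0.5116, 0.2391, 0.1141]
tool_rot: [-3.113, -0.419, -0.003]
force: [-0.2, 0.7, 6.3]
opening: 0.0094
finger_force: 50.0
```

move_arm([
  {"dx":0,"dy":0,"dz":-0.005,"turn":0,"claw":0},
  {"dx":0,"dy":0,"dz":-0.01,"turn":0,"claw":0},
  {"dx":0,"dy":0,"dz":-0.015,"turn":0,"claw":0},
  {"dx":0,"dy":0,"dz":-0.015,"turn":0,"claw":0},
  {"dx":0,"dy":0,"dz":-0.015,"turn":0,"claw":0},
  {"dx":0,"dy":0,"dz":-0.015,"turn":0,"claw":0},
  {"dx":0,"dy":0,"dz":-0.02,"turn":0,"claw":0},
  {"dx":0,"dy":0,"dz":-0.02,"turn":0,"claw":0},
  {"dx":0,"dy":0,"dz":-0.02,"turn":0,"claw":0},
  {"dx":0,"dy":0,"dz":-0.015,"turn":0,"claw":0},
  {"dx":0,"dy":0,"dz":-0.01,"turn":0,"claw":0},
  {"dx":0,"dy":0,"dz":0,"turn":0,"claw":0},
])

```text
time_s: 5.6
position: [0.5114, 0.239, 0.2746]
tool_rot: [-3.113, -0.419, -0.003]
force: [-0.4, 0.8, -4.7]
opening: 0.0096
finger_force: 48.7
```

```bash
python3 - <<'E'
from cell import *
from h import *
s=observe();print(s["opening"],s["finger_force"],s["force"],s["position"])
c=capture("wrist")
P=wcloud(s,c); M=R.from_rotvec(s["tool_rot"]).as_matrix()
c2=capture("side"); Q=cloud(c2)
cv2.imwrite("pics/l.png",np.hstack([c["img"][150:,100:400],c2["img"][:234,60:360]]))
go(s,.5105,-.216,s["position"][2]-.003,11.7)
E
```

```text
0.009574778901056924 48.673954010009766 [-0.35983507  0.83783718 -4.69576199] [0.51136733 0.23900176 0.27456344]
grasp pt [0.5114 0.239  0.2716] ang 15.34 tilt 0.12 shift [-1.212e-01  4.386e-01 -2.000e-04] turn 0.0636
```

View pics/l.png

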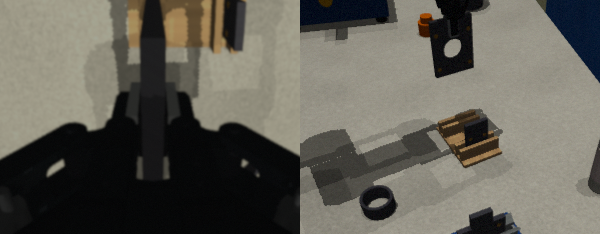

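The plate is held upright in the jaws and clear of the stand, with the small plate undisturbed. I carry it across.

move_arm([
  {"dx":-0.005,"dy":0.018,"dz":0,"turn":0,"claw":0},
  {"dx":-0.011,"dy":0.04,"dz":0,"turn":0,"claw":0},
  {"dx":-0.011,"dy":0.04,"dz":0,"turn":0,"claw":0},
  {"dx":-0.011,"dy":0.04,"dz":0,"turn":0,"claw":0},
  {"dx":-0.011,"dy":0.04,"dz":0,"turn":0,"claw":0},
  {"dx":-0.011,"dy":0.04,"dz":0,"turn":0,"claw":0},
  {"dx":-0.011,"dy":0.04,"dz":0,"turn":0,"claw":0},
  {"dx":-0.011,"dy":0.04,"dz":0,"turn":0,"claw":0},
  {"dx":-0.011,"dy":0.04,"dz":0,"turn":0,"claw":0},
  {"dx":-0.011,"dy":0.04,"dz":0,"turn":0,"claw":0},
  {"dx":-0.011,"dy":0.04,"dz":0,"turn":0,"claw":0},
  {"dx":-0.005,"dy":0.018,"dz":0,"turn":0.064,"claw":0},
])

```text
time_s: 6.9
position: [0.5099, -0.2166, 0.2718]
tool_rot: [-3.126, -0.314, 0.003]
force: [-0.1, 1.2, -4.2]
opening: 0.0091
finger_force: 49.8
```

move_arm([
  {"dx":0,"dy":0,"dz":0,"turn":0,"claw":0},
  {"dx":0,"dy":0,"dz":0,"turn":0,"claw":0},
])

```text
time_s: 7.1
position: [0.5102, -0.2131, 0.2721]
tool_rot: [-3.123, -0.319, 0.003]
force: [-0.9, -0.0, -3.8]
opening: 0.0096
finger_force: 49.8
```

```bash
cat > m.py <<'E'
from cell import *
from h import *
s=observe();print(s["opening"],s["finger_force"],s["force"],s["position"])
M=R.from_rotvec(s["tool_rot"]).as_matrix(); g=s["position"]
for n in("scene","side","wrist"):
    c=capture(n); P=wcloud(s,c) if n=="wrist" else cloud(c)
    print(n)
    zl=s["position"][2]-.03
    m=(np.linalg.norm(P[...,:2]-g[:2],axis=-1)<.09)&(P[...,2]<zl)&(P[...,2]>zl-.085)&(P[...,2]>.07)
    if m.sum()>50:
        L=(P[m]-g)@M; print(" plate in tool: n",m.sum(),"lo/med/hi",np.percentile(L,[2,50,98],axis=0).round(4).tolist(),"zmin",P[m][:,2].min().round(4))
        r=rect(L);print(" ",r)
    blobs(P*[1,1,1]+np.where((P[...,2:]>.063),[9,0,0],0),.054,(.4,.62,-.26,-.17))
go(s,.5105,-.216,s["position"][2]-.003,11.7)
E
python3 m.py
```

```text
0.00963325645456837 49.797486662864685 [-0.88712668 -0.03372753 -3.8381019 ] [ 0.51017582 -0.21309662  0.27208707]
scene
 plate in tool: n 355 lo/med/hi [[-0.0404, -0.0069, 0.0319], [0.0354, -0.0055, 0.0706], [0.0466, 0.003, 0.1054]] zmin 0.1653
  ((1.7230453491210938, -1.890153408050537), (91.22786712646484, 10.627479553222656), 0.4598679840564728)
[155 161   6  38 108] zmax 0.0601 [ 514.6 -231.9] [129.5   8.6] 11.6
[171 160   4  38  82] zmax 0.0599 [ 508.  -196.9] [129.    6.4] 11.5
side
 plate in tool: n 1718 lo/med/hi [[-0.0469, -0.0058, 0.0313], [-0.0055, 0.0028, 0.0715], [0.0414, 0.0038, 0.1039]] zmin 0.1649
  ((-1.8115310668945312, -1.5336694717407227), (12.287848472595215, 90.90191650390625), 89.83404541015625)
[227 251  71  34 346] zmax 0.0606 [ 504.9 -199.2] [129.5  10.1] 12.1
[237 268  71  35 255] zmax 0.0614 [ 512.4 -233. ] [129.9   8.9] 11.8
wrist
 plate in tool: n 316 lo/med/hi [[0.0445, -0.0051, 0.0303], [0.0448, -0.0004, 0.0597], [0.0454, 0.0045, 0.1049]] zmin 0.1663
  ((44.97917938232422, -0.2940196990966797), (9.998047828674316, 1.0698093175888062), 89.81839752197266)
[238 113   8 106 408] zmax 0.0604 [ 508.7 -199.5] [126.2   8. ] 11.0
[267 113  10 109 663] zmax 0.0603 [ 514.2 -234.3] [129.8   8.5] 11.6
grasp pt [ 0.5102 -0.2131  0.2691] ang 11.66 tilt 0.15 shift [-0.0003  0.0029 -0.    ] turn -0.0006
```

move_arm([
  {"dx":0,"dy":0.0038,"dz":0,"turn":0,"claw":0},
  {"dx":0,"dy":0,"dz":0.01,"turn":0,"claw":0},
  {"dx":0,"dy":0,"dz":0.015,"turn":0,"claw":0},
  {"dx":0,"dy":0,"dz":0.015,"turn":0,"claw":0},
  {"dx":0,"dy":0,"dz":0.015,"turn":0,"claw":0},
  {"dx":0,"dy":0,"dz":0.015,"turn":0,"claw":0},
  {"dx":0,"dy":0,"dz":0.015,"turn":0,"claw":0},
  {"dx":0,"dy":0,"dz":0.01,"turn":0,"claw":0},
  {"dx":0,"dy":0,"dz":0.005,"turn":0,"claw":0},
  {"dx":0,"dy":0,"dz":0,"turn":0,"claw":0},
  {"dx":0,"dy":0,"dz":0,"turn":0,"claw":0},
])

```text
time_s: 8.35
position: [0.5118, -0.2172, 0.1738]
tool_rot: [3.125, 0.32, 0.001]
force: [-0.6, 0.2, -3.1]
opening: 0.0096
finger_force: 49.7
```

```bash
python3 m.py; python3 - <<'E'
from cell import *
import cv2,numpy as np
a=capture("side")["img"][150:350,170:370];b=capture("wrist")["img"][90:290,150:350]
cv2.imwrite("pics/pre.png",cv2.resize(np.hstack([a,b]),(800,400)))
E
```

```text
0.009631697894971567 49.710686802864075 [-0.5674436   0.22830362 -3.11396152] [ 0.51180803 -0.21715509  0.17378127]
scene
 plate in tool: n 353 lo/med/hi [[-0.0386, -0.0071, 0.033], [0.0162, -0.0034, 0.0721], [0.0465, 0.0884, 0.1021]] zmin 0.0701
  ((2.2045974731445312, 40.9972038269043), (96.5551986694336, 92.23963928222656), 89.98651123046875)
[171 160   4  38  94] zmax 0.0601 [ 507.8 -197.6] [130.2   7.7] 13.1
[155 171   4  28  73] zmax 0.0597 [ 534.7 -229.2] [93.   6.8] 14.4
side
 plate in tool: n 1123 lo/med/hi [[-0.0472, -0.0055, 0.033], [-0.0075, 0.0033, 0.0714], [0.0407, 0.0878, 0.1021]] zmin 0.0705
  ((-1.7928047180175781, 41.50244140625), (96.7574462890625, 91.08979034423828), 89.56443786621094)
[237 268  71  35 263] zmax 0.0612 [ 512.3 -232.9] [129.6   8.9] 12.0
[227 274  16  11  78] zmax 0.0603 [ 454.5 -209.4] [26.9  8.2] 16.8
wrist
 plate in tool: n 1132 lo/med/hi [[-0.0125, -0.0046, 0.0331], [0.0051, 0.0888, 0.0719], [0.0453, 0.0896, 0.1023]] zmin 0.0701
  ((18.249187469482422, 1.9231338500976562), (54.64338684082031, 179.50601196289062), 5.463819980621338)
[ 224  118   13  123 1059] zmax 0.0606 [ 519.2 -197.2] [105.8   9.2] 12.1
[ 267  118   12  122 1052] zmax 0.0613 [ 526.5 -230.8] [105.5   8.7] 11.8
grasp pt [ 0.5118 -0.2172  0.1708] ang 11.68 tilt 0.06 shift [-0.001  -0.0014 -0.    ] turn -0.0003
```

View pics/pre.png

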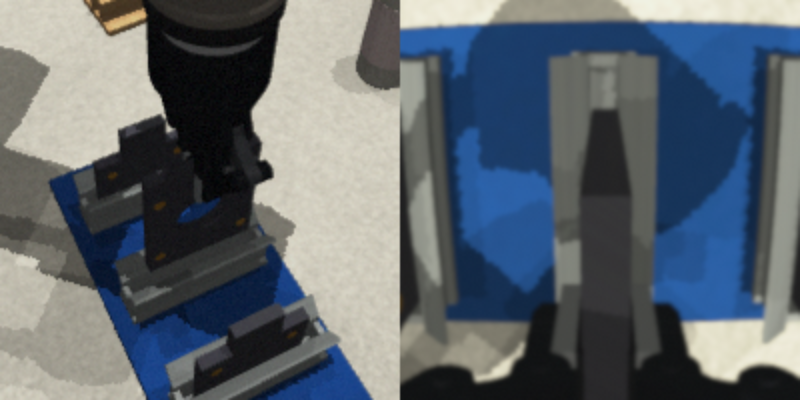

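The plate's lower edge is centred over the groove: in the wrist crop the edge at column 603 matches the slot centre at 603. I lower it gently.

move_arm([
  {"dx":0,"dy":-0.0004,"dz":0.004,"turn":0,"claw":0},
  {"dx":0,"dy":0,"dz":0.005,"turn":0,"claw":0},
  {"dx":0,"dy":0,"dz":0.005,"turn":0,"claw":0},
  {"dx":0,"dy":0,"dz":0.005,"turn":0,"claw":0},
  {"dx":0,"dy":0,"dz":0.004,"turn":0,"claw":0},
  {"dx":0,"dy":0,"dz":0.003,"turn":0,"claw":0},
  {"dx":0,"dy":0,"dz":0.003,"turn":0,"claw":0},
])

```text
time_s: 9.3
position: [0.5114, -0.2167, 0.144]
tool_rot: [3.125, 0.32, -0.0]
force: [1.2, -0.1, -5.0]
opening: 0.0096
finger_force: 49.9
```

move_arm([
  {"dx":0,"dy":0,"dz":0.004,"turn":0,"claw":0},
  {"dx":0,"dy":0,"dz":0.004,"turn":0,"claw":0},
  {"dx":0,"dy":0,"dz":0.004,"turn":0,"claw":0},
  {"dx":0,"dy":0,"dz":0.004,"turn":0,"claw":0},
  {"dx":0,"dy":0,"dz":0.002,"turn":0,"claw":0},
  {"dx":0,"dy":0,"dz":0.002,"turn":0,"claw":0},
  {"dx":0,"dy":0,"dz":0,"turn":0,"claw":0},
])

```text
time_s: 10.0
position: [0.5113, -0.2166, 0.1241]
tool_rot: [-3.125, -0.32, 0.0]
force: [0.3, -0.6, -3.8]
opening: 0.0098
finger_force: 49.9
```

move_arm([
  {"dx":0,"dy":0,"dz":0.001,"turn":0,"claw":0},
  {"dx":0,"dy":0,"dz":0.001,"turn":0,"claw":0},
  {"dx":0,"dy":0,"dz":0.001,"turn":0,"claw":0},
  {"dx":0,"dy":0,"dz":0,"turn":0,"claw":0},
])

```text
time_s: 10.4
position: [0.5113, -0.2166, 0.1212]
tool_rot: [-3.125, -0.32, 0.0]
force: [-0.3, -0.1, -4.3]
opening: 0.0093
finger_force: 49.9
```

move_arm([
  {"dx":0,"dy":0,"dz":0.001,"turn":0,"claw":0},
  {"dx":0,"dy":0,"dz":0.001,"turn":0,"claw":0},
  {"dx":0,"dy":0,"dz":0,"turn":0,"claw":0},
])

```text
time_s: 10.7
position: [0.5115, -0.2168, 0.1201]
tool_rot: [3.125, 0.32, 0.001]
force: [-2.6, -0.5, 3.5]
opening: 0.009
finger_force: 51.1
```

The floor has been reached, since the vertical force changed sign. I release and retreat.

move_arm([
  {"dx":0,"dy":0,"dz":0,"turn":0,"claw":0.015},
  {"dx":0,"dy":0,"dz":0,"turn":0,"claw":0.025},
  {"dx":0,"dy":0,"dz":0,"turn":0,"claw":0.045},
  {"dx":0,"dy":0,"dz":0,"turn":0,"claw":0.05},
  {"dx":0,"dy":0,"dz":0,"turn":0,"claw":0.05},
  {"dx":0,"dy":0,"dz":-0.01,"turn":0,"claw":0.05},
  {"dx":0,"dy":0,"dz":-0.02,"turn":0,"claw":0.05},
  {"dx":0,"dy":0,"dz":-0.03,"turn":0,"claw":0.05},
  {"dx":0,"dy":0,"dz":-0.03,"turn":0,"claw":0.05},
  {"dx":0,"dy":0,"dz":-0.03,"turn":0,"claw":0.05},
  {"dx":0,"dy":0,"dz":-0.01,"turn":0,"claw":0.05},
  {"dx":0,"dy":0,"dz":0,"turn":0,"claw":0.05},
])

```text
time_s: 11.9
position: [0.512, -0.217, 0.2512]
tool_rot: [3.123, 0.319, 0.005]
force: [-0.7, -0.2, -0.2]
opening: 0.0501
finger_force: 0.0
```

```bash
python3 - <<'E'
from cell import *
from h import *
s=observe();print(s["opening"],s["position"])
c=capture("wrist");blobs(wcloud(s,c),.085,(.4,.62,-.4,-.05))
c=capture("side");blobs(cloud(c),.085,(.4,.62,-.27,-.16));blobs(cloud(c),.07,(.4,.62,.05,.35))
cv2.imwrite("pics/end.png",cv2.resize(c["img"][60:380,150:400],(500,600)))
E
```

```text
0.050105084215218976 [ 0.51195703 -0.21695858  0.25115204]
[ 246  136   13  109 1276] zmax 0.1369 [ 511.2 -216.8] [90.6 10. ] 11.5
[ 335  141   26   85 1332] zmax 0.1216 [ 527.2 -310. ] [40.8 10.8] 12.8
[ 143  143   27   85 1362] zmax 0.1215 [ 487.6 -124.6] [40.7 11.1] 11.7
[ 241  237   56   43 1184] zmax 0.1364 [ 509.2 -215.8] [90.7 11.8] 11.7
[224 118  18  17 205] zmax 0.0964 [528.5 147.4] [44.3 13.7] 17.9
```

View pics/end.png

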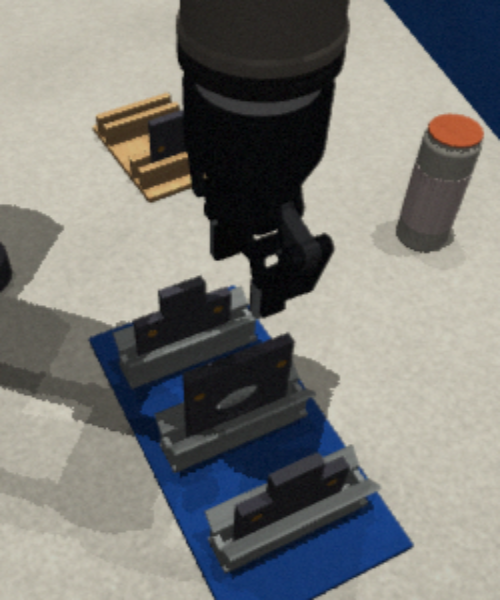

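The plate stands upright in the middle slot at about (240,385). Its top reads 0.1365 m; the camera reads about 2.5 mm high on the neighbouring plates, so that is the expected 0.134 m. The gripper is clear, and the small plate is in its groove.

```bash
python3 -c "
from cell import *
print(sign_off())"
```

```text
the job is handed in; nothing more can be done
None
```

The larger plate stands released and fully down in the empty middle slot, the small plate is still in its groove in the stand, and the job is handed in; no verdict was returned.

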